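Pass a vial tray through the self-closing gate of a sample lock

ROBOT

A 6-joint arm with a two-finger parallel gripper is mounted at the origin on a cart in front of the work surface, level with it; the furniture and walls round the work are solid. World frame = base frame: x ahead of the robot, y to its left, z up, the work surface at z = 0. Lengths are in m, angles in rad, forces in N, time in s.
With the tool pointing down it reaches from about 0.325 to 0.775 m from the base axis. Payload 5.5 kg.
Tool frame: the origin (TCP) lies on the centre line of the jaws, within the pads' length; the fingertips stand 25 mm ahead of it and the grasp point (between the pads) lies 6 mm ahead of it; z points along the fingers, y is the line along which they close (so a half turn about z gives the same grasp; the last joint's range is limited). The gripper opens to 85 mm and grips with 20 to 120 N. Pads are 22 mm wide; open, the fingers measure 114 mm over their backs; the gripper's body (76 mm by 85 mm) begins 54 mm behind the grasp point. The pads swing forward as they close: fully open they stand 13 mm farther back than shut.
Start: joints at [-1.305, 0.091, 1.231, -0, 1.82, -0.057], TCP at [0.19, -0.569, 0.256] pointing down, gripper open.
Joint ranges: [-2.87, 2.87], [-0.86, 2.18], [0.17, 2.46], [-1.51, 4.65], [0.06, 2.69], [-2.65, 2.65]. Speed limits (rad/s): [2.57, 2.57, 3.01, 3.14, 3.14, 3.14].

INTERFACE

Orientations are given as a 3x3 rotation matrix whose columns are the frame's x, y, z axes.
In Python, from cell import sensors, read_camera, ticket gives the robot as it stands.
- The arm moves only by the tool move_arm, never from a script. Its argument "commands" is a list of rows, each an object of numbers: "wx", "wy", "wz": the turn, a rotation vector about the tool's x, y, z in degrees; "dx", "dy", "dz": the shift along the tool's x, y, z in mm; "fingers": the opening in per cent of the stroke, from 0 (shut) to 100 (fully open). In form: [{"wx": .., "wy": .., "wz": .., "dx": .., "dy": .., "dz": .., "fingers": ..}, ...]. A call has 1 to 20 rows; each row shifts and turns the commanded pose from where the row before left it, along the tool's axes as they then stand; what a row does not reach is not made up. A row lasts 1/10 s, in which the tool goes at most 50 mm and 8.59 degrees, less where a joint would pass 70% of its speed; a pose out of reach is approached as far as the arm can. A call is refused whole if a number of a shift passes 50 or a number of a turn 8.59, either way. A call with a gripper value outside its range is refused whole. The fingers move at their own pace and stop on an object; the grip force is fixed at half the most. Time passes only in rows, so rows that do not move let the fingers close. It gives the time, the measured TCP pose, the force, the opening and the grip force at its end, in the units of the state.
- sensors.get_obs(): the state, without advancing time (a new reading comes with each control period).
- read_camera(name): name is "scene" or "top"; returns a dict with "img" (384x512x3 uint8, blue, green, red), "vfov" (degrees; the focal length in pixels is half the picture's height over the tangent of half this angle, whatever the lens; pixels are square), "cx", "cy" (the principal point, pixels), "eye" and "attitude" of the camera in the world. Camera axes: x right, y down, z forward; pixel columns grow to the right and rows downward; lengths in m; the calibration is good to about 2 mm. A picture is of the moment at which its call begins. There is no depth.
- ticket.close_job(): hands the job in; it is judged then, once.
The state is a dict: "t": time; "qpos": joint angles; "qd": joint speeds; "effort": joint torques, N m; "tcp_pos": TCP position; "tcp_rot": TCP orientation; "ft_force": force on the tool from outside, world axes, zero at the start; "moment": the same for the moment, N m; "finger_gap": finger opening in m; "finger_force": force on a finger pad.
Only numpy, scipy, OpenCV 4.12 (cv2) and the standard library are available. Lean on these libraries where they do the work, as an engineer would, in place of code of your own. Each camera call takes 0.05 s, during which the arm holds its last target. There are 200 camera calls.

TASK

Stand the red-capped vial upright in the yellow tray beside the vial already there. Then, without lifting the tray, push it gently along the lane through the orange gate and on until it meets the stop in the bay, press it home there with a steady 5 to 12 N for half a second, and withdraw so that the gate falls shut behind it. Keep both vials upright, never push on the lock or the stop with more than 15 N, and leave the two other vials and the beaker alone.

Things in the scene. Friction and masses are not known exactly. Their poses are not given: they have to be found in the camera images.
- lock: Sample lock, fixed: aluminium base plate 340 x 136 x 6 mm with low white walls, open at the top. Origin: underside of the plate, at mid gate; +x = pushing direction (mouth to bay), z up. Plate from x = -152 to 188 mm, floor at z = 6 mm. Lane x = -77 to -5 mm, 82 mm wide, walls to z = 28 mm; its mouth flares to 110 mm at x = -116 mm. Bay behind the gate 106 mm wide, walls to z = 36 mm.
- gate (a point): Middle of the gate, on the lane's floor (axes as the lock's). Two orange leaves, 45 mm long, 4 mm thick, 3 to 33 mm above this point, hinged on pins at y = +46 and -46 mm; springs shut them (a few N; push through at 50 mm/s at most). They can shut only once the tray's rear is 46 mm past here. Then ease the fingers some mm off the tray and lift them straight up; pulled back through the gate they can jam in it.
- stop: Adjustable stop: fixed grey block 22 x 80 x 34 mm in the bay; origin under its middle, axes as the lock's, 145 mm past the gate. On its front a screw carries a black rubber pad, 20 mm across, 13 mm up. Its face lies anywhere from x = -18 to -53 mm: not measured, feel for it (tray's rear then 50 to 85 mm past the gate). The pad is sprung, 5 N per mm, 5 mm travel, damped 0.15 N per mm/s: push slowly.
- tray: Yellow open plastic tray, 42 mm (x) x 78 mm (y) x 22 mm high, walls and floor 2 mm thick; origin: centre of the underside; its x axis is along the push. It starts in the mouth of the lane, before the gate. About 0.09 kg.
- vial_red: The red-capped vial to be loaded: glass, 16 mm across, 48 mm high, standing on the worktop; origin: centre of its underside, z up along it.
- vial_in_tray: Blue-capped vial that already stands in the tray, near its -y end; 16 mm across, 48 mm high; origin: centre of its underside, 2 mm above the tray's underside.
- vial_white: White-capped vial standing on the worktop, 16 mm across, 48 mm high, origin under its centre; not to be disturbed.
- vial_blue: Blue-capped vial standing on the worktop, 16 mm across, 48 mm high, origin under its centre; not to be disturbed.
- beaker: Glass beaker, 72 mm across, 92 mm high, origin under its centre; not to be disturbed.
- gate_l (a joint): Gate leaf hinged on the lock's +y side: 0 shut, grows to 1.52 rad as it swings into the bay.
- gate_r (a joint): Gate leaf hinged on the lock's -y side: 0 shut, grows to 1.52 rad as it swings into the bay.
Not all that is in view belongs to the job. Of the things like the tray, leave any that is green or purple; of the rest the smaller one is meant.

How it is judged:
On the way, in this order (a step that is already met when the one before it is completed fails the run):
1. The red-capped vial stands upright in the tray, let go, with the tray still before the gate (x of vial_red in the frame of tray between -0.02 and 0.02 m and y of vial_red in the frame of tray between -0.038 and 0.038 m and z of vial_red in the frame of tray below 0.008 m and angle between vial_red's own z axis and vertical below 0.2 rad and contact force between vial_red and the fingers below 0.05 N and x of tray in the frame of lock below -0.03 m), for 0.2 s.
2. The tray, on the lock's floor, swings both gate leaves open (value of joint each of gate_l, gate_r above 0.6 rad and x of tray in the frame of lock above -0.02 m and z of tray in the frame of lock below 0.015 m), for 0.1 s.
3. The tray, past the gate, is pressed against the stop with more than 4 N for 0.3 s (contact force between tray and stop above 4 N and x of tray in the frame of lock above 0.065 m), for 0.3 s.
At the end, for the whole second after the job is handed in: The tray lies flat in the bay past the gate, still touching the stop, within 6 mm of the lane's middle and 0.12 rad of square; both gate leaves are shut to within 0.06 rad; the red-capped vial and the blue-capped vial stand in the tray within 0.2 rad of upright; tray and vial at rest (x of vial_red in the frame of tray between -0.02 and 0.02 m and y of vial_red in the frame of tray between -0.038 and 0.038 m and z of each of vial_red, vial_in_tray in the frame of tray below 0.008 m and angle between each of vial_red, vial_in_tray's own z axis and vertical below 0.2 rad and x of vial_in_tray in the frame of tray between -0.02 and 0.02 m and y of vial_in_tray in the frame of tray between -0.038 and 0.038 m and x of tray in the frame of lock between 0.066 and 0.112 m and y of tray in the frame of lock between -0.006 and 0.006 m and z of tray in the frame of lock below 0.01 m and angle between the x axis of tray and the x axis of lock, either way round below 0.12 rad and contact force between tray and stop above 0.02 N and value of joint each of gate_l, gate_r below 0.06 rad and linear speed of each of tray, vial_red below 0.01 m/s).
It fails at once if The tray is pressed against the stop with more than 15 N (contact force between tray and stop above 15 N).
It fails at once if The tray, the fingers or the arm push on the lock or its gate with more than 15 N (contact force between any of tray, the fingers, the arm and lock above 15 N).
It fails at once if The tray is lifted off the floor of the lock (z of tray in the frame of lock above 0.02 m).
It fails at once if The vial already in the tray is tipped over (angle between vial_in_tray's own z axis and vertical above 0.6 rad).
It fails at once if A vial on the worktop or the beaker is disturbed (distance of any of vial_white, vial_blue, beaker from where it was at the start of the episode above 0.02 m).
It also fails if it takes over 72 s, if anything falls off the work surface, if the arm or the gripper's body presses on something with over 40 N, if the wrist force passes 120 N, or if a joint passes its speed limit or range.

## Working session

There is one attempt and no reset: what is moved stays moved. The work goes in short steps, Python scripts to look and compute and a tool call to move; the robot and the scene stay as the last step left them, time stands still between calls to the robot, and variables do not carry over. Pictures are saved under pics/ and viewed, at most 10 in all, crops included, and the job is handed in when it is done.

Besides the shell and the picture viewer there is one more tool, called after "Request:" as a command line: name --argument value ..., lists and objects as JSON in quotes. move_arm: Moves the arm, as the interface text tells. Its arguments: {"type":"object","properties":{"commands":{"type":"array","items":{"type":"object","properties":{"wx":{"type":"number"},"wy":{"type":"number"},"wz":{"type":"number"},"dx":{"type":"number"},"dy":{"type":"number"},"dz":{"type":"number"},"fingers":{"type":"number"}}}}},"required":["commands"]}

```bash
mkdir -p pics
python3 - <<'E'
from cell import sensors, read_camera
import cv2,json,numpy as np
for n in("scene","top"):
    c=read_camera(n);cv2.imwrite(f"pics/{n}0.png",c["img"]);print(n,c["vfov"],c["cx"],c["cy"],np.round(c["eye"],4),np.round(c["attitude"],4).tolist())
o=sensors.get_obs();print(o["t"],o["tcp_pos"],np.round(o["tcp_rot"],3).tolist(),o["finger_gap"],o["ft_force"])
E
```

```text
scene 46.64452241769531 252.68505035020635 193.6622430749901 [-0.1772  0.8167  0.6043] [[-0.7306, -0.312, 0.6073], [-0.6826, 0.3155, -0.6592], [0.0141, -0.8962, -0.4435]]
top 53.43856158620324 253.9342029634747 194.42584858708315 [0.4243 0.0031 1.371 ] [[-0.0228, -0.9922, 0.1223], [-0.9995, 0.0251, 0.0176], [-0.0205, -0.1219, -0.9923]]
0.1 [ 0.19027048 -0.56880004  0.25525287] [[0.948, 0.317, -0.0], [0.317, -0.948, 0.002], [0.0, -0.002, -1.0]] 0.0852586109649816 [-0.64553502  0.39933767  1.05276144]
```

View pics/scene0.png

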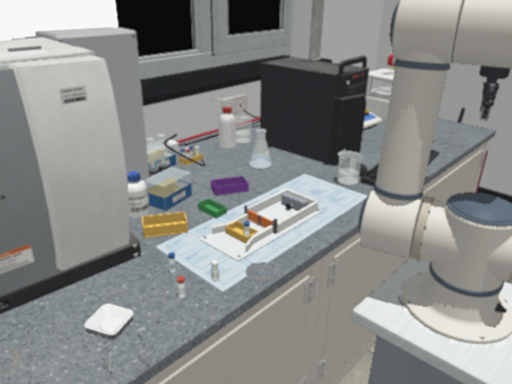

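View pics/top0.png

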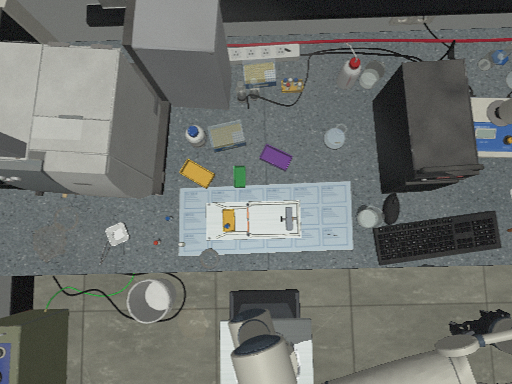

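The top view shows the lock lying along -y (pushing to image right). The tray is at about (229,219), the gate at about (246,218), the stop at about (289,218) and the red vial at about (156,241). The white vial is at about (181,243), the blue one at about (169,218) and the beaker at about (369,216). Next I'll measure these.

```bash
cat > h.py <<'E'
import cv2,numpy as np
from cell import sensors, read_camera
def ray(c,p,z):
    f=c["img"].shape[0]/2/np.tan(np.radians(c["vfov"]/2))
    d=np.array(c["attitude"])@np.array([(p[0]-c["cx"])/f,(p[1]-c["cy"])/f,1])
    e=np.array(c["eye"]);return (e+d*(z-e[2])/d[2])
def proj(c,P):
    f=c["img"].shape[0]/2/np.tan(np.radians(c["vfov"]/2))
    q=np.array(c["attitude"]).T@(np.array(P)-c["eye"]);return q[:2]/q[2]*f+[c["cx"],c["cy"]]
def blobs(c,lo,hi,roi,amin=3):
    x0,y0,x1,y1=roi
    h=cv2.cvtColor(c["img"],cv2.COLOR_BGR2HSV)[y0:y1,x0:x1]
    m=cv2.inRange(h,lo,hi);n,l,s,ce=cv2.connectedComponentsWithStats(m)
    return [(ce[i]+[x0,y0],s[i,4],l==i) for i in range(1,n) if s[i,4]>=amin]
E
python3 - <<'E'
from h import *
t=read_camera("top");s=read_camera("scene")
for nm,lo,hi,rt,rs,z in [("red1",(0,110,70),(7,255,255),(140,225,175,255),(165,270,200,305),.045),
 ("orange",(3,110,70),(16,255,255),(200,195,310,245),(200,195,300,250),.022),
 ("yellow",(17,110,70),(32,255,255),(200,195,310,245),(200,210,300,250),.028),
 ("blue",(100,110,40),(125,255,255),(140,205,310,255),(150,215,290,300),.045)]:
    for c,r,n in((t,rt,"top"),(s,rs,"scene")):
        for b in blobs(c,lo,hi,r):print(nm,n,np.round(b[0],1),b[1],np.round(ray(c,b[0],z),4))
# grid crops
a=cv2.resize(t["img"][185:265,140:320],None,fx=4.4,fy=4.4,interpolation=cv2.INTER_CUBIC)
cv2.imwrite("pics/topc.png",a)
b=cv2.resize(s["img"][170:320,150:330],None,fx=4,fy=4,interpolation=cv2.INTER_CUBIC)
cv2.imwrite("pics/scc.png",b)
E
```

```text
red1 top [155.3 242.5] 14 [0.4284 0.3725 0.045 ]
red1 scene [180.4 279. ] 34 [0.4261 0.3749 0.045 ]
orange top [247.  214.5] 6 [0.5195 0.0532 0.022 ]
orange top [247.9 226.9] 11 [0.4756 0.0509 0.022 ]
orange scene [252.9 216.2] 97 [0.5271 0.05   0.022 ]
orange scene [265.  221.6] 79 [0.4848 0.0489 0.022 ]
yellow top [228.4 219.4] 239 [0.5033 0.1188 0.028 ]
yellow scene [238.  230.9] 283 [0.4951 0.1389 0.028 ]
blue top [167.2 218.2] 11 [0.5118 0.3315 0.045 ]
blue top [226.4 225.6] 10 [0.481  0.1247 0.045 ]
blue scene [246.5 223.3] 14 [0.4859 0.118  0.045 ]
blue scene [171. 255.] 21 [0.5087 0.335  0.045 ]
```

View pics/topc.png

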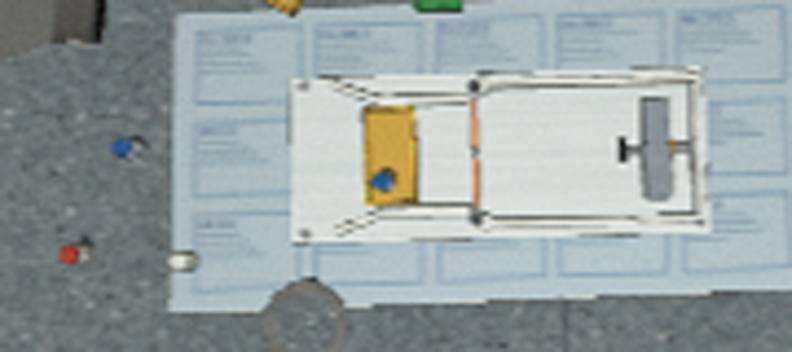

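View pics/scc.png

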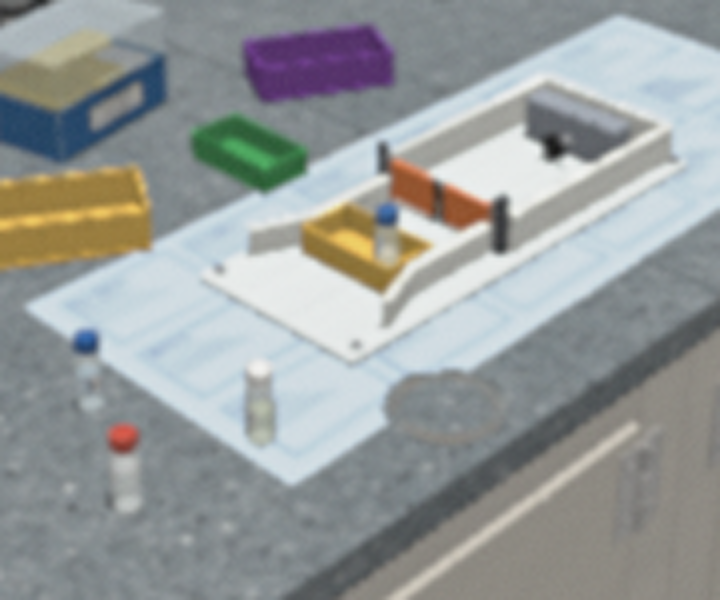

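The crops agree with that: the blue-capped vial is at the near (world -x, so lock -y) end of the tray, and the lane runs to world -y. The red vial is at about (0.427, 0.374). Moving there now.

Request:
move_arm --commands '[{"wz": 8}, {"wz": 8}, {"wz": 2.5}, {"dx": 30, "dy": -30, "fingers": 50}, {"dx": 45, "dy": -45}, {"dx": 45, "dy": -48}, {"dx": 45, "dy": -48}, {"dx": 40, "dy": -48}, {"dx": 25, "dy": -48}, {"dx": 7, "dy": -48}, {"dy": -48}, {"dy": -48}, {"dy": -48}, {"dy": -48}, {"dy": -48}, {"dy": -48}, {"dy": -48}, {"dy": -48}, {"dy": -48}, {"dy": -48}]'

```text
invalid input at $.commands[0]: expected keys wx, wy, wz, dx, dy, dz, fingers
```

Run:
```python
from h import *
t=read_camera("top");s=read_camera("scene")
o=sensors.get_obs();print(o["t"],o["tcp_pos"],np.round(o["tcp_rot"],3).tolist(),o["qpos"],o["finger_gap"])
P=lambda u,v:np.array([u/4.4+140,v/4.4+185])-.39
for nm,u,v,z in [("pc0",291,80,.006),("pc1",294,241,.006),("pc2",709,232,.006),("pinL",473,86,.036),("pinR",475,218,.036),("stopFL",641,97,.034),("stopFR",644,196,.034),("padtop",623,150,.019)]:
    print(nm,np.round(ray(t,P(u,v),z),4))
b=max(blobs(t,(17,110,70),(32,255,255),(200,195,310,245)),key=lambda b:b[1])
m=b[2].astype('uint8');cs,_=cv2.findContours(m,0,2);c=max(cs,key=cv2.contourArea).reshape(-1,2)+[200,195]
w=np.array([ray(t,p,.028)[:2] for p in c],np.float32);print("tray",cv2.minAreaRect(w*1000))
g=cv2.cvtColor(t["img"],cv2.COLOR_BGR2HSV)[200:245,185:310]
m=cv2.inRange(g,(0,0,205),(180,40,255));cs,_=cv2.findContours(m,0,2);c=max(cs,key=cv2.contourArea).reshape(-1,2)+[185,200]
w=np.array([ray(t,p,.02)[:2] for p in c],np.float32);print("plate",cv2.minAreaRect(w*1000))
```

```text
0.3 [ 0.19032738 -0.56893786  0.2558734 ] [[0.948, 0.317, -0.0], [0.317, -0.948, 0.001], [0.0, -0.001, -1.0]] [-1.30467132e+00  9.13946389e-02  1.23109877e+00 -1.28399818e-06
  1.81981776e+00 -5.66909800e-02] 0.08486833712628843
pc0 [0.5665 0.2017 0.006 ]
pc1 [0.4354 0.2002 0.006 ]
pc2 [ 0.4349 -0.1353  0.006 ]
pinL [0.5549 0.0515 0.036 ]
pinR [0.45   0.0521 0.036 ]
stopFL [ 0.543  -0.0824  0.034 ]
stopFR [ 0.4642 -0.0822  0.034 ]
padtop [ 0.5019 -0.0675  0.019 ]
tray ((501.52471923828125, 118.53732299804688), (38.86001205444336, 77.64328002929688), 89.2625732421875)
plate ((496.6211853027344, 31.488800048828125), (335.8829040527344, 127.57232666015625), 88.68832397460938)
```

Request:
move_arm --commands '[{"wx": 0, "wy": 0, "wz": 8, "dx": 0, "dy": 0, "dz": 0, "fingers": 50}, {"wx": 0, "wy": 0, "wz": 8, "dx": 0, "dy": 0, "dz": 0, "fingers": 50}, {"wx": 0, "wy": 0, "wz": 2.5, "dx": 0, "dy": 0, "dz": 0, "fingers": 50}, {"wx": 0, "wy": 0, "wz": 0, "dx": 30, "dy": -30, "dz": 0, "fingers": 50}, {"wx": 0, "wy": 0, "wz": 0, "dx": 45, "dy": -45, "dz": 0, "fingers": 50}, {"wx": 0, "wy": 0, "wz": 0, "dx": 45, "dy": -48, "dz": 0, "fingers": 50}, {"wx": 0, "wy": 0, "wz": 0, "dx": 45, "dy": -48, "dz": 0, "fingers": 50}, {"wx": 0, "wy": 0, "wz": 0, "dx": 40, "dy": -48, "dz": 0, "fingers": 50}, {"wx": 0, "wy": 0, "wz": 0, "dx": 25, "dy": -48, "dz": 0, "fingers": 50}, {"wx": 0, "wy": 0, "wz": 0, "dx": 7, "dy": -48, "dz": 0, "fingers": 50}, {"wx": 0, "wy": 0, "wz": 0, "dx": 0, "dy": -48, "dz": 0, "fingers": 50}, {"wx": 0, "wy": 0, "wz": 0, "dx": 0, "dy": -48, "dz": 0, "fingers": 50}, {"wx": 0, "wy": 0, "wz": 0, "dx": 0, "dy": -48, "dz": 0, "fingers": 50}, {"wx": 0, "wy": 0, "wz": 0, "dx": 0, "dy": -48, "dz": 0, "fingers": 50}, {"wx": 0, "wy": 0, "wz": 0, "dx": 0, "dy": -48, "dz": 0, "fingers": 50}, {"wx": 0, "wy": 0, "wz": 0, "dx": 0, "dy": -48, "dz": 0, "fingers": 50}, {"wx": 0, "wy": 0, "wz": 0, "dx": 0, "dy": -48, "dz": 0, "fingers": 50}, {"wx": 0, "wy": 0, "wz": 0, "dx": 0, "dy": -48, "dz": 0, "fingers": 50}, {"wx": 0, "wy": 0, "wz": 0, "dx": 0, "dy": -48, "dz": 0, "fingers": 50}, {"wx": 0, "wy": 0, "wz": 0, "dx": 0, "dy": 0, "dz": 0, "fingers": 50}]'

```text
t: 2.3
tcp_pos: [0.3852, 0.137, 0.2561]
tcp_rot: [[1.0, 0.009, -0.001], [0.009, -1.0, 0.002], [-0.001, -0.002, -1.0]]
ft_force: [0.6, -0.4, -0.1]
finger_gap: 0.0423
finger_force: 0.0
```

Request:
move_arm --commands '[{"wx": 0, "wy": 0, "wz": 0.5, "dx": 9, "dy": -40, "dz": 0, "fingers": 50}, {"wx": 0, "wy": 0, "wz": 0, "dx": 9, "dy": -40, "dz": 0, "fingers": 50}, {"wx": 0, "wy": 0, "wz": 0, "dx": 8, "dy": -40, "dz": 0, "fingers": 50}, {"wx": 0, "wy": 0, "wz": 0, "dx": 8, "dy": -40, "dz": 0, "fingers": 50}, {"wx": 0, "wy": 0, "wz": 0, "dx": 8, "dy": -40, "dz": 0, "fingers": 50}, {"wx": 0, "wy": 0, "wz": 0, "dx": 0, "dy": -37, "dz": 0, "fingers": 50}, {"wx": 0, "wy": 0, "wz": 0, "dx": 0, "dy": 0, "dz": 30, "fingers": 50}, {"wx": 0, "wy": 0, "wz": 0, "dx": 0, "dy": 0, "dz": 40, "fingers": 50}, {"wx": 0, "wy": 0, "wz": 0, "dx": 0, "dy": 0, "dz": 40, "fingers": 50}, {"wx": 0, "wy": 0, "wz": 0, "dx": 0, "dy": 0, "dz": 15, "fingers": 50}, {"wx": 0, "wy": 0, "wz": 0, "dx": 0, "dy": 0, "dz": 0, "fingers": 50}]'

```text
t: 3.4
tcp_pos: [0.4293, 0.3672, 0.1285]
tcp_rot: [[1.0, -0.01, -0.004], [-0.01, -1.0, -0.003], [-0.004, 0.003, -1.0]]
ft_force: [-0.2, 0.0, 0.3]
finger_gap: 0.0427
finger_force: 0.0
```

Run:
```python
from h import *
s=read_camera("scene");t=read_camera("top")
o=sensors.get_obs();print(o["t"],o["tcp_pos"],o["finger_gap"])
b=cv2.resize(s["img"][190:320,110:250],None,fx=4,fy=4,interpolation=cv2.INTER_CUBIC)
cv2.imwrite("pics/g1.png",b)
for z in(.04,.044,.048):
  for c,r in((t,(140,225,175,255)),(s,(165,265,200,305))):
    for k in blobs(c,(0,110,70),(7,255,255),r):print(z,np.round(k[0],1),k[1],np.round(ray(c,k[0],z),4))
```

```text
3.5 [0.43084658 0.36871721 0.1332318 ] 0.04291139478158713
0.04 [180.3 279.2] 33 [0.4311 0.3715 0.04  ]
0.044 [180.3 279.2] 33 [0.4268 0.3747 0.044 ]
0.048 [180.3 279.2] 33 [0.4225 0.3778 0.048 ]
```

View pics/g1.png

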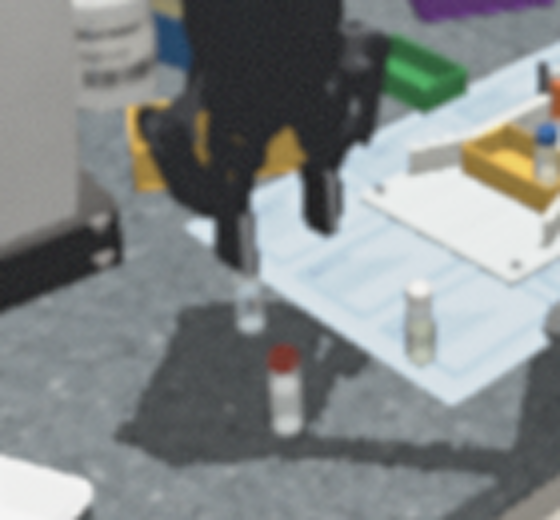

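The picture shows the open fingers above and around the red-capped vial (crop (285,390)), with the white and blue vials clear of them. Descending.

Request:
move_arm --commands '[{"wx": 0, "wy": 0, "wz": -0.5, "dx": -3, "dy": -5, "dz": 0, "fingers": 50}, {"wx": 0, "wy": 0, "wz": 0, "dx": 0, "dy": 0, "dz": 0, "fingers": 50}, {"wx": 0, "wy": 0, "wz": 0, "dx": 0, "dy": 0, "dz": 25, "fingers": 50}, {"wx": 0, "wy": 0, "wz": 0, "dx": 0, "dy": 0, "dz": 25, "fingers": 50}, {"wx": 0, "wy": 0, "wz": 0, "dx": 0, "dy": 0, "dz": 20, "fingers": 50}, {"wx": 0, "wy": 0, "wz": 0, "dx": 0, "dy": 0, "dz": 10, "fingers": 50}, {"wx": 0, "wy": 0, "wz": 0, "dx": 0, "dy": 0, "dz": 0, "fingers": 50}, {"wx": 0, "wy": 0, "wz": 0, "dx": 0, "dy": 0, "dz": 0, "fingers": 50}]'

```text
t: 4.3
tcp_pos: [0.4276, 0.3742, 0.0527]
tcp_rot: [[1.0, 0.0, 0.001], [0.0, -1.0, 0.001], [0.001, -0.001, -1.0]]
ft_force: [0.5, 0.6, -0.3]
finger_gap: 0.0424
finger_force: 0.0
```

Request:
move_arm --commands '[{"wx": 0, "wy": 0, "wz": 0, "dx": 0, "dy": 0, "dz": 6, "fingers": 40}, {"wx": 0, "wy": 0, "wz": 0, "dx": 0, "dy": 0, "dz": 0, "fingers": 30}, {"wx": 0, "wy": 0, "wz": 0, "dx": 0, "dy": 0, "dz": 0, "fingers": 24}, {"wx": 0, "wy": 0, "wz": 0, "dx": 0, "dy": 0, "dz": 0, "fingers": 20}, {"wx": 0, "wy": 0, "wz": 0, "dx": 0, "dy": 0, "dz": 0, "fingers": 17}, {"wx": 0, "wy": 0, "wz": 0, "dx": 0, "dy": 0, "dz": 0, "fingers": 10}, {"wx": 0, "wy": 0, "wz": 0, "dx": 0, "dy": 0, "dz": 0, "fingers": 5}, {"wx": 0, "wy": 0, "wz": 0, "dx": 0, "dy": 0, "dz": 0, "fingers": 5}, {"wx": 0, "wy": 0, "wz": 0, "dx": 0, "dy": 0, "dz": 0, "fingers": 5}]'

```text
t: 5.2
tcp_pos: [0.4273, 0.3739, 0.0458]
tcp_rot: [[1.0, -0.0, 0.001], [-0.0, -1.0, 0.0], [0.001, -0.0, -1.0]]
ft_force: [-0.2, -0.7, 4.0]
finger_gap: 0.0138
finger_force: 58.6
```

Request:
move_arm --commands '[{"wx": 0, "wy": 0, "wz": 0, "dx": 0, "dy": 0, "dz": -15, "fingers": 5}, {"wx": 0, "wy": 0, "wz": 0, "dx": 0, "dy": 0, "dz": -30, "fingers": 5}, {"wx": 0, "wy": 0, "wz": 0, "dx": 0, "dy": 0, "dz": -35, "fingers": 5}, {"wx": 0, "wy": 0, "wz": 0, "dx": 5, "dy": 10, "dz": -10, "fingers": 5}, {"wx": 0, "wy": 0, "wz": 0, "dx": 10, "dy": 25, "dz": 0, "fingers": 5}, {"wx": 0, "wy": 0, "wz": 0, "dx": 15, "dy": 40, "dz": 0, "fingers": 5}, {"wx": 0, "wy": 0, "wz": 0, "dx": 15, "dy": 40, "dz": 0, "fingers": 5}, {"wx": 0, "wy": 0, "wz": 0, "dx": 15, "dy": 40, "dz": 0, "fingers": 5}, {"wx": 0, "wy": 0, "wz": 0, "dx": 15, "dy": 40, "dz": 0, "fingers": 5}, {"wx": 0, "wy": 0, "wz": 0, "dx": 10, "dy": 35, "dz": 0, "fingers": 5}, {"wx": 0, "wy": 0, "wz": 0, "dx": 8, "dy": 25, "dz": 0, "fingers": 5}, {"wx": 0, "wy": 0, "wz": 0, "dx": 0, "dy": 0, "dz": 0, "fingers": 5}, {"wx": 0, "wy": 0, "wz": 0, "dx": 0, "dy": 0, "dz": 0, "fingers": 5}, {"wx": 0, "wy": 0, "wz": 0, "dx": 0, "dy": 0, "dz": 0, "fingers": 5}]'

```text
t: 6.6
tcp_pos: [0.5197, 0.1193, 0.1351]
tcp_rot: [[1.0, 0.0, -0.001], [0.0, -1.0, 0.0], [-0.001, -0.0, -1.0]]
ft_force: [0.5, 0.0, -0.4]
finger_gap: 0.0136
finger_force: 58.6
```

Run:
```python
from h import *
s=read_camera("scene")
o=sensors.get_obs();print(o["t"],o["tcp_pos"],np.round(o["tcp_rot"],3).tolist(),o["finger_gap"],o["ft_force"])
print(proj(s,[.5015,.1185,.028]),proj(s,o["tcp_pos"]-[0,0,.03]))
b=cv2.resize(s["img"][140:270,180:320],None,fx=4,fy=4,interpolation=cv2.INTER_CUBIC)
cv2.imwrite("pics/g2.png",b)
```

```text
6.65 [0.51966842 0.11953205 0.13516354] [[1.0, 0.001, -0.0], [0.001, -1.0, 0.0], [-0.0, -0.0, -1.0]] 0.01358082418152021 [ 0.74711501 -0.12221187 -0.62393643]
[241.88215765 226.99976509] [236.44850468 197.67413396]
```

View pics/g2.png

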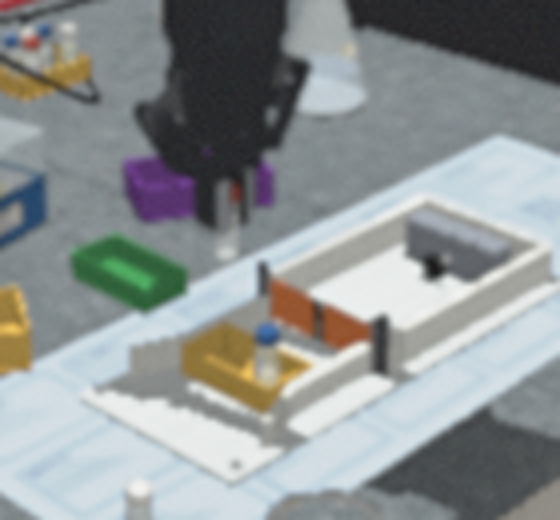

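The vial hangs upright in the jaws above the tray (crop (228,235)), and the tray is undisturbed. Lowering it.

Request:
move_arm --commands '[{"wx": 0, "wy": 0, "wz": 0, "dx": 0, "dy": 0, "dz": 20, "fingers": 5}, {"wx": 0, "wy": 0, "wz": 0, "dx": 0, "dy": 0, "dz": 25, "fingers": 5}, {"wx": 0, "wy": 0, "wz": 0, "dx": 0, "dy": 1, "dz": 20, "fingers": 5}, {"wx": 0, "wy": 0, "wz": 0, "dx": 0, "dy": 0, "dz": 10, "fingers": 5}, {"wx": 0, "wy": 0, "wz": 0, "dx": 0, "dy": 0, "dz": 3, "fingers": 5}, {"wx": 0, "wy": 0, "wz": 0, "dx": 0, "dy": 0, "dz": 0, "fingers": 5}, {"wx": 0, "wy": 0, "wz": 0, "dx": 0, "dy": 0, "dz": 0, "fingers": 5}]'

```text
t: 7.35
tcp_pos: [0.5207, 0.1181, 0.0586]
tcp_rot: [[1.0, 0.0, 0.002], [0.0, -1.0, 0.0], [0.002, -0.0, -1.0]]
ft_force: [-0.2, -0.6, 0.4]
finger_gap: 0.0135
finger_force: 58.6
```

Request:
move_arm --commands '[{"wx": 0, "wy": 0, "wz": 0, "dx": 0, "dy": 0, "dz": 1, "fingers": 5}, {"wx": 0, "wy": 0, "wz": 0, "dx": 0, "dy": 0, "dz": 0.5, "fingers": 5}, {"wx": 0, "wy": 0, "wz": 0, "dx": 0, "dy": 0, "dz": 0, "fingers": 5}, {"wx": 0, "wy": 0, "wz": 0, "dx": 0, "dy": 0, "dz": 0, "fingers": 5}]'

```text
t: 7.75
tcp_pos: [0.5201, 0.1177, 0.056]
tcp_rot: [[1.0, -0.0, 0.0], [-0.0, -1.0, 0.0], [0.0, -0.0, -1.0]]
ft_force: [0.3, 0.3, 0.3]
finger_gap: 0.0138
finger_force: 58.6
```

Request:
move_arm --commands '[{"wx": 0, "wy": 0, "wz": 0, "dx": 0, "dy": 0, "dz": 1, "fingers": 5}, {"wx": 0, "wy": 0, "wz": 0, "dx": 0, "dy": 0, "dz": 0.5, "fingers": 5}, {"wx": 0, "wy": 0, "wz": 0, "dx": 0, "dy": 0, "dz": 0, "fingers": 5}, {"wx": 0, "wy": 0, "wz": 0, "dx": 0, "dy": 0, "dz": 0, "fingers": 5}]'

```text
t: 8.15
tcp_pos: [0.52, 0.1178, 0.0542]
tcp_rot: [[1.0, -0.0, -0.0], [-0.0, -1.0, 0.0], [-0.0, -0.0, -1.0]]
ft_force: [-0.1, 1.1, -1.0]
finger_gap: 0.0137
finger_force: 58.6
```

Request:
move_arm --commands '[{"wx": 0, "wy": 0, "wz": 0, "dx": 0, "dy": 0, "dz": 0.5, "fingers": 5}, {"wx": 0, "wy": 0, "wz": 0, "dx": 0, "dy": 0, "dz": 0, "fingers": 5}, {"wx": 0, "wy": 0, "wz": 0, "dx": 0, "dy": 0, "dz": 0, "fingers": 5}]'

```text
t: 8.45
tcp_pos: [0.5201, 0.1178, 0.0539]
tcp_rot: [[1.0, -0.0, 0.0], [-0.0, -1.0, 0.0], [0.0, -0.0, -1.0]]
ft_force: [-1.1, 0.0, 0.7]
finger_gap: 0.014
finger_force: 58.6
```

Request:
move_arm --commands '[{"wx": 0, "wy": 0, "wz": 0, "dx": 0, "dy": 0, "dz": 0.7, "fingers": 5}, {"wx": 0, "wy": 0, "wz": 0, "dx": 0, "dy": 0, "dz": 0, "fingers": 5}, {"wx": 0, "wy": 0, "wz": 0, "dx": 0, "dy": 0, "dz": 0, "fingers": 5}]'

```text
t: 8.75
tcp_pos: [0.5202, 0.1178, 0.0539]
tcp_rot: [[1.0, -0.0, 0.001], [-0.0, -1.0, 0.0], [0.001, -0.0, -1.0]]
ft_force: [-0.7, -1.2, 5.7]
finger_gap: 0.0138
finger_force: 58.9
```

Run:
```python
from h import *
for i in range(3):
    read_camera("top");o=sensors.get_obs();print(o["ft_force"],o["tcp_pos"][2])
```

```text
[-1.49864556 -0.81937841  5.48050227] 0.05389025776040887
[-2.20232783 -0.9188651   5.77186573] 0.05389768742458165
[-2.45474205 -0.61194217  5.84000553] 0.05388186239159924
```

Seated, with 5.7 N on the vial. Releasing slowly.

Request:
move_arm --commands '[{"wx": 0, "wy": 0, "wz": 0, "dx": 0, "dy": 0, "dz": -0.5, "fingers": 5}, {"wx": 0, "wy": 0, "wz": 0, "dx": 0, "dy": 0, "dz": 0, "fingers": 18}, {"wx": 0, "wy": 0, "wz": 0, "dx": 0, "dy": 0, "dz": 0, "fingers": 22}, {"wx": 0, "wy": 0, "wz": 0, "dx": 0, "dy": 0, "dz": 0, "fingers": 28}, {"wx": 0, "wy": 0, "wz": 0, "dx": 0, "dy": 0, "dz": 0, "fingers": 34}, {"wx": 0, "wy": 0, "wz": 0, "dx": 0, "dy": 0, "dz": 0, "fingers": 40}, {"wx": 0, "wy": 0, "wz": 0, "dx": 0, "dy": 0, "dz": 0, "fingers": 40}, {"wx": 0, "wy": 0, "wz": 0, "dx": 0, "dy": 0, "dz": -10, "fingers": 40}, {"wx": 0, "wy": 0, "wz": 0, "dx": 0, "dy": 0, "dz": -25, "fingers": 40}, {"wx": 0, "wy": 0, "wz": 0, "dx": 0, "dy": 0, "dz": -35, "fingers": 40}, {"wx": 0, "wy": 0, "wz": 0, "dx": 0, "dy": 0, "dz": -25, "fingers": 40}, {"wx": 0, "wy": 0, "wz": 0, "dx": 0, "dy": -40, "dz": 0, "fingers": 40}, {"wx": 0, "wy": 0, "wz": 0, "dx": 0, "dy": -40, "dz": 0, "fingers": 40}, {"wx": 0, "wy": 0, "wz": 0, "dx": 0, "dy": -20, "dz": 0, "fingers": 40}, {"wx": 0, "wy": 0, "wz": 0, "dx": 0, "dy": 0, "dz": 0, "fingers": 40}]'

```text
t: 10.4
tcp_pos: [0.5197, 0.2202, 0.1493]
tcp_rot: [[1.0, 0.003, 0.001], [0.003, -1.0, 0.001], [0.001, -0.001, -1.0]]
ft_force: [0.6, -0.8, -0.1]
finger_gap: 0.0341
finger_force: 0.0
```

Run:
```python
from h import *
s=read_camera("scene");t=read_camera("top")
o=sensors.get_obs();print(o["t"],o["tcp_pos"],o["qpos"],o["finger_gap"])
b=cv2.resize(s["img"][180:280,190:310],None,fx=5,fy=5,interpolation=cv2.INTER_CUBIC)
cv2.imwrite("pics/g3.png",b)
b=max(blobs(t,(17,110,70),(32,255,255),(200,195,310,245)),key=lambda b:b[1])
m=b[2].astype('uint8');cs,_=cv2.findContours(m,0,2);c=max(cs,key=cv2.contourArea).reshape(-1,2)+[200,195]
w=np.array([ray(t,p,.028)[:2] for p in c],np.float32);print("tray",cv2.minAreaRect(w*1000))
for lo,hi in(((0,110,70),(7,255,255)),((100,110,40),(125,255,255))):
  for c,r in((t,(215,200,240,240)),(s,(215,205,260,245))):
    for k in blobs(c,lo,hi,r):print(np.round(k[0],1),k[1],np.round(ray(c,k[0],.053),4))
```

```text
10.5 [0.52001858 0.21777495 0.14906813] [ 3.36546708e-01 -1.10964375e-03  1.51509480e+00 -5.31597429e-04
  1.62737294e+00  1.90641504e+00] 0.03421377874597027
tray ((501.5062561035156, 118.53134155273438), (38.872440338134766, 77.67997741699219), 89.26258850097656)
[228.5 213.5] 12 [0.5224 0.1161 0.053 ]
[236.6 216.5] 11 [0.518  0.1207 0.053 ]
[226.4 225.5] 11 [0.4812 0.1241 0.053 ]
[246.2 223.5] 10 [0.4762 0.1293 0.053 ]
```

View pics/g3.png

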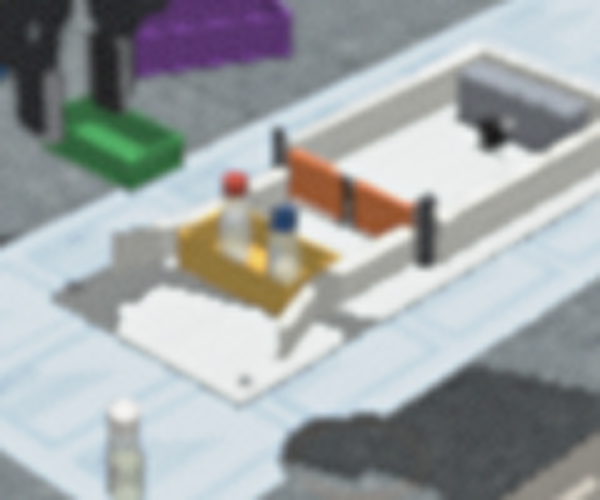

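Both vials stand upright in the tray (red at crop (235,215), blue at crop (285,240)), and the tray hasn't moved. Turning the tool 90° and dropping in behind the tray.

Request:
move_arm --commands '[{"wx": 0, "wy": 0, "wz": -7.5, "dx": 0, "dy": 0, "dz": 0, "fingers": 10}, {"wx": 0, "wy": 0, "wz": -7.5, "dx": 0, "dy": 0, "dz": 0, "fingers": 10}, {"wx": 0, "wy": 0, "wz": -7.5, "dx": 0, "dy": 0, "dz": 0, "fingers": 10}, {"wx": 0, "wy": 0, "wz": -7.5, "dx": 0, "dy": 0, "dz": 0, "fingers": 10}, {"wx": 0, "wy": 0, "wz": -7.5, "dx": 0, "dy": 0, "dz": 0, "fingers": 10}, {"wx": 0, "wy": 0, "wz": -7.5, "dx": 0, "dy": 0, "dz": 0, "fingers": 10}, {"wx": 0, "wy": 0, "wz": -7.5, "dx": 0, "dy": 0, "dz": 0, "fingers": 10}, {"wx": 0, "wy": 0, "wz": -7.5, "dx": 0, "dy": 0, "dz": 0, "fingers": 10}, {"wx": 0, "wy": 0, "wz": -7.5, "dx": 0, "dy": 0, "dz": 0, "fingers": 10}, {"wx": 0, "wy": 0, "wz": -7.5, "dx": 0, "dy": 0, "dz": 0, "fingers": 10}, {"wx": 0, "wy": 0, "wz": -7.5, "dx": 0, "dy": 0, "dz": 0, "fingers": 10}, {"wx": 0, "wy": 0, "wz": -7.5, "dx": 0, "dy": 0, "dz": 0, "fingers": 10}, {"wx": 0, "wy": 0, "wz": 0, "dx": 0, "dy": 0, "dz": 0, "fingers": 10}, {"wx": 0, "wy": 0, "wz": 0, "dx": -30, "dy": -17, "dz": 0, "fingers": 10}, {"wx": 0, "wy": 0, "wz": 0, "dx": 0, "dy": 0, "dz": 20, "fingers": 10}, {"wx": 0, "wy": 0, "wz": 0, "dx": 0, "dy": 0, "dz": 30, "fingers": 10}, {"wx": 0, "wy": 0, "wz": 0, "dx": 0, "dy": 0, "dz": 20, "fingers": 10}, {"wx": 0, "wy": 0, "wz": 0, "dx": 0, "dy": 0, "dz": 0, "fingers": 10}, {"wx": 0, "wy": 0, "wz": 0, "dx": 0, "dy": 0, "dz": 0, "fingers": 10}]'

```text
t: 12.4
tcp_pos: [0.5031, 0.1872, 0.0791]
tcp_rot: [[0.003, 1.0, -0.0], [1.0, -0.003, -0.0], [-0.0, -0.0, -1.0]]
ft_force: [-0.1, -0.0, 0.1]
finger_gap: 0.0086
finger_force: 0.0
```

Request:
move_arm --commands '[{"wx": 0, "wy": 0, "wz": 0, "dx": 0, "dy": 0, "dz": 20, "fingers": 10}, {"wx": 0, "wy": 0, "wz": 0, "dx": 0, "dy": 0, "dz": 14, "fingers": 10}, {"wx": 0, "wy": 0, "wz": 0, "dx": 0, "dy": 0, "dz": 6, "fingers": 10}, {"wx": 0, "wy": 0, "wz": 0, "dx": 0, "dy": 0, "dz": 0, "fingers": 10}, {"wx": 0, "wy": 0, "wz": 0, "dx": -5, "dy": 0, "dz": 0, "fingers": 10}, {"wx": 0, "wy": 0, "wz": 0, "dx": -8, "dy": 0, "dz": 0, "fingers": 10}, {"wx": 0, "wy": 0, "wz": 0, "dx": -8, "dy": 0, "dz": 0, "fingers": 10}, {"wx": 0, "wy": 0, "wz": 0, "dx": -4, "dy": 0, "dz": 0, "fingers": 10}, {"wx": 0, "wy": 0, "wz": 0, "dx": -2, "dy": 0, "dz": 0, "fingers": 10}, {"wx": 0, "wy": 0, "wz": 0, "dx": -2, "dy": 0, "dz": 0, "fingers": 10}, {"wx": 0, "wy": 0, "wz": 0, "dx": -2, "dy": 0, "dz": 0, "fingers": 10}, {"wx": 0, "wy": 0, "wz": 0, "dx": -2, "dy": 0, "dz": 0, "fingers": 10}, {"wx": 0, "wy": 0, "wz": 0, "dx": -2, "dy": 0, "dz": 0, "fingers": 10}, {"wx": 0, "wy": 0, "wz": 0, "dx": -2, "dy": 0, "dz": 0, "fingers": 10}, {"wx": 0, "wy": 0, "wz": 0, "dx": -2, "dy": 0, "dz": 0, "fingers": 10}, {"wx": 0, "wy": 0, "wz": 0, "dx": -2, "dy": 0, "dz": 0, "fingers": 10}]'

```text
t: 14.0
tcp_pos: [0.503, 0.1467, 0.0385]
tcp_rot: [[-0.0, 1.0, -0.0], [1.0, 0.0, 0.0], [0.0, -0.0, -1.0]]
ft_force: [-1.2, 1.9, -1.0]
finger_gap: 0.0085
finger_force: 0.3
```

```bash
cat > tray.py <<'E'
from h import *
s=read_camera("scene");t=read_camera("top")
o=sensors.get_obs();print(o["t"],o["tcp_pos"],o["ft_force"],np.round(o["tcp_rot"],3).tolist())
b=max(blobs(t,(17,110,70),(32,255,255),(200,195,310,245)),key=lambda b:b[1])
m=b[2].astype('uint8');cs,_=cv2.findContours(m,0,2);c=max(cs,key=cv2.contourArea).reshape(-1,2)+[200,195]
w=np.array([ray(t,p,.028)[:2] for p in c],np.float32);print("tray",cv2.minAreaRect(w*1000))
print("front edge y",w[:,1].min(),"x",w[:,0].min(),w[:,0].max())
for lo,hi in(((0,150,70),(6,255,255)),((100,110,40),(125,255,255))):
    for k in blobs(s,lo,hi,(215,185,320,245)):print("scene cap",np.round(k[0],1),k[1],np.round(ray(s,k[0],.049),4))
E
python3 tray.py
```

```text
14.1 [0.50301739 0.14647196 0.03858573] [-0.59863035 -0.05274857 -0.6246106 ] [[0.0, 1.0, -0.0], [1.0, -0.0, -0.0], [-0.0, -0.0, -1.0]]
tray ((502.600341796875, 95.59652709960938), (7.0517144203186035, 66.90802001953125), 89.06061553955078)
front edge y 0.0921598 x 0.46915093 0.5360496
scene cap [248.4 222.4] 14 [0.4808 0.1168 0.049 ]
```

Request:
move_arm --commands '[{"wx": 0, "wy": 0, "wz": 0, "dx": -2, "dy": 0, "dz": 0, "fingers": 10}, {"wx": 0, "wy": 0, "wz": 0, "dx": -3, "dy": 0, "dz": 0, "fingers": 10}, {"wx": 0, "wy": 0, "wz": 0, "dx": -3, "dy": 0, "dz": 0, "fingers": 10}, {"wx": 0, "wy": 0, "wz": 0, "dx": -3, "dy": 0, "dz": 0, "fingers": 10}, {"wx": 0, "wy": 0, "wz": 0, "dx": -3, "dy": 0, "dz": 0, "fingers": 10}, {"wx": 0, "wy": 0, "wz": 0, "dx": -3, "dy": 0, "dz": 0, "fingers": 10}, {"wx": 0, "wy": 0, "wz": 0, "dx": -3, "dy": 0, "dz": 0, "fingers": 10}, {"wx": 0, "wy": 0, "wz": 0, "dx": -3, "dy": 0, "dz": 0, "fingers": 10}, {"wx": 0, "wy": 0, "wz": 0, "dx": -3, "dy": 0, "dz": 0, "fingers": 10}, {"wx": 0, "wy": 0, "wz": 0, "dx": -3, "dy": 0, "dz": 0, "fingers": 10}]'

```text
t: 15.1
tcp_pos: [0.5031, 0.1175, 0.0386]
tcp_rot: [[0.0, 1.0, 0.0], [1.0, -0.0, 0.0], [0.0, 0.0, -1.0]]
ft_force: [-0.6, 0.6, 0.5]
finger_gap: 0.0087
finger_force: 0.3
```

Request:
move_arm --commands '[{"wx": 0, "wy": 0, "wz": 0, "dx": -2, "dy": 0, "dz": 0, "fingers": 10}, {"wx": 0, "wy": 0, "wz": 0, "dx": -2, "dy": 0, "dz": 0, "fingers": 10}, {"wx": 0, "wy": 0, "wz": 0, "dx": -2, "dy": 0, "dz": 0, "fingers": 10}, {"wx": 0, "wy": 0, "wz": 0, "dx": -2, "dy": 0, "dz": 0, "fingers": 10}, {"wx": 0, "wy": 0, "wz": 0, "dx": -2, "dy": 0, "dz": 0, "fingers": 10}, {"wx": 0, "wy": 0, "wz": 0, "dx": -2, "dy": 0, "dz": 0, "fingers": 10}, {"wx": 0, "wy": 0, "wz": 0, "dx": -2, "dy": 0, "dz": 0, "fingers": 10}, {"wx": 0, "wy": 0, "wz": 0, "dx": -2, "dy": 0, "dz": 0, "fingers": 10}]'

```text
t: 15.9
tcp_pos: [0.503, 0.1022, 0.0386]
tcp_rot: [[-0.0, 1.0, 0.0], [1.0, 0.0, 0.001], [0.001, 0.0, -1.0]]
ft_force: [0.2, 4.1, -0.8]
finger_gap: 0.0082
finger_force: 2.3
```

Gate contact, about 4 N. Pushing through in slow steps.

Request:
move_arm --commands '[{"wx": 0, "wy": 0, "wz": 0, "dx": -2, "dy": 0, "dz": 0, "fingers": 10}, {"wx": 0, "wy": 0, "wz": 0, "dx": -2, "dy": 0, "dz": 0, "fingers": 10}, {"wx": 0, "wy": 0, "wz": 0, "dx": -2, "dy": 0, "dz": 0, "fingers": 10}, {"wx": 0, "wy": 0, "wz": 0, "dx": -2, "dy": 0, "dz": 0, "fingers": 10}, {"wx": 0, "wy": 0, "wz": 0, "dx": -2, "dy": 0, "dz": 0, "fingers": 10}]'

```text
t: 16.4
tcp_pos: [0.503, 0.0913, 0.0386]
tcp_rot: [[0.0, 1.0, -0.0], [1.0, -0.0, -0.0], [-0.0, -0.0, -1.0]]
ft_force: [0.2, 2.9, -0.3]
finger_gap: 0.0083
finger_force: 1.2
```

Request:
move_arm --commands '[{"wx": 0, "wy": 0, "wz": 0, "dx": -2, "dy": 0, "dz": 0, "fingers": 10}, {"wx": 0, "wy": 0, "wz": 0, "dx": -2, "dy": 0, "dz": 0, "fingers": 10}, {"wx": 0, "wy": 0, "wz": 0, "dx": -2, "dy": 0, "dz": 0, "fingers": 10}, {"wx": 0, "wy": 0, "wz": 0, "dx": -2, "dy": 0, "dz": 0, "fingers": 10}, {"wx": 0, "wy": 0, "wz": 0, "dx": -2, "dy": 0, "dz": 0, "fingers": 10}]'

```text
t: 16.9
tcp_pos: [0.503, 0.0815, 0.0386]
tcp_rot: [[0.0, 1.0, -0.0], [1.0, -0.0, -0.0], [-0.0, -0.0, -1.0]]
ft_force: [0.2, 1.8, 0.0]
finger_gap: 0.0084
finger_force: 0.8
```

```bash
python3 tray.py
python3 - <<'E'
from h import *
s=read_camera("scene")
cv2.imwrite("pics/g4.png",cv2.resize(s["img"][160:270,200:330],None,fx=4.5,fy=4.5,interpolation=cv2.INTER_CUBIC))
E
```

```text
17.0 [0.50302477 0.0812358  0.03858265] [-0.70547791  0.50899429  0.45473624] [[0.0, 1.0, 0.0], [1.0, -0.0, -0.001], [-0.001, 0.0, -1.0]]
tray ((471.7900085449219, 59.185935974121094), (17.60239028930664, 14.002435684204102), 88.66085052490234)
front edge y 0.05040474 x 0.46458498 0.47891313
scene cap [265.9 213.3] 9 [0.4808 0.0511 0.049 ]
```

View pics/g4.png

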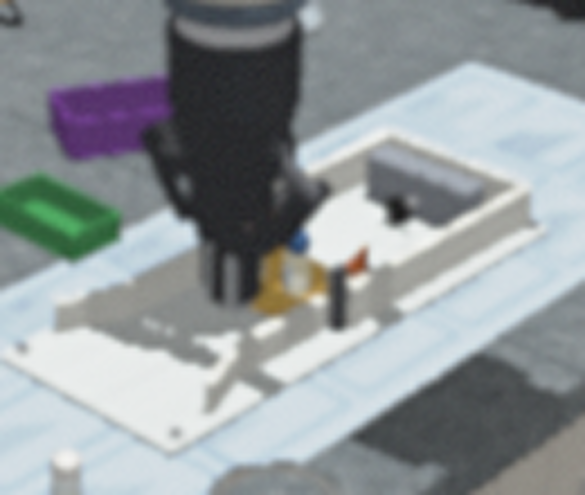

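The tray is through the leaves (leaf open at crop (355,262)) and the blue vial is upright. Pushing on.

Request:
move_arm --commands '[{"wx": 0, "wy": 0, "wz": 0, "dx": -2, "dy": 0, "dz": 0, "fingers": 10}, {"wx": 0, "wy": 0, "wz": 0, "dx": -3, "dy": 0, "dz": 0, "fingers": 10}, {"wx": 0, "wy": 0, "wz": 0, "dx": -3, "dy": 0, "dz": 0, "fingers": 10}, {"wx": 0, "wy": 0, "wz": 0, "dx": -3, "dy": 0, "dz": 0, "fingers": 10}, {"wx": 0, "wy": 0, "wz": 0, "dx": -3, "dy": 0, "dz": 0, "fingers": 10}, {"wx": 0, "wy": 0, "wz": 0, "dx": -3, "dy": 0, "dz": 0, "fingers": 10}, {"wx": 0, "wy": 0, "wz": 0, "dx": -3, "dy": 0, "dz": 0, "fingers": 10}, {"wx": 0, "wy": 0, "wz": 0, "dx": -3, "dy": 0, "dz": 0, "fingers": 10}]'

```text
t: 17.85
tcp_pos: [0.503, 0.0584, 0.0386]
tcp_rot: [[0.0, 1.0, 0.0], [1.0, -0.0, -0.0], [-0.0, 0.0, -1.0]]
ft_force: [-0.6, 0.6, 0.4]
finger_gap: 0.0084
finger_force: 0.5
```

Request:
move_arm --commands '[{"wx": 0, "wy": 0, "wz": 0, "dx": -3, "dy": 0, "dz": 0, "fingers": 10}, {"wx": 0, "wy": 0, "wz": 0, "dx": -3, "dy": 0, "dz": 0, "fingers": 10}, {"wx": 0, "wy": 0, "wz": 0, "dx": -3, "dy": 0, "dz": 0, "fingers": 10}, {"wx": 0, "wy": 0, "wz": 0, "dx": -3, "dy": 0, "dz": 0, "fingers": 10}, {"wx": 0, "wy": 0, "wz": 0, "dx": -3, "dy": 0, "dz": 0, "fingers": 10}, {"wx": 0, "wy": 0, "wz": 0, "dx": -3, "dy": 0, "dz": 0, "fingers": 10}, {"wx": 0, "wy": 0, "wz": 0, "dx": -3, "dy": 0, "dz": 0, "fingers": 10}, {"wx": 0, "wy": 0, "wz": 0, "dx": -3, "dy": 0, "dz": 0, "fingers": 10}, {"wx": 0, "wy": 0, "wz": 0, "dx": -3, "dy": 0, "dz": 0, "fingers": 10}, {"wx": 0, "wy": 0, "wz": 0, "dx": -3, "dy": 0, "dz": 0, "fingers": 10}, {"wx": 0, "wy": 0, "wz": 0, "dx": -3, "dy": 0, "dz": 0, "fingers": 10}]'

```text
t: 18.95
tcp_pos: [0.503, 0.0255, 0.0386]
tcp_rot: [[0.0, 1.0, -0.0], [1.0, -0.0, 0.0], [0.0, -0.0, -1.0]]
ft_force: [0.1, 1.9, 0.4]
finger_gap: 0.0091
finger_force: 0.5
```

```bash
python3 tray.py
```

```text
19.05 [0.50303175 0.02521973 0.03860308] [ 0.92383865  0.02137006 -0.57574178] [[0.0, 1.0, 0.0], [1.0, -0.0, -0.0], [-0.0, 0.0, -1.0]]
tray ((468.5549621582031, -3.9478302001953125), (31.585124969482422, 10.490055084228516), 88.65177917480469)
front edge y -0.019859428 x 0.4630276 0.47416988
scene cap [280.  205.5] 10 [ 0.4826 -0.0079  0.049 ]
```

Request:
move_arm --commands '[{"wx": 0, "wy": 0, "wz": 0, "dx": -2, "dy": 0, "dz": 0, "fingers": 10}, {"wx": 0, "wy": 0, "wz": 0, "dx": -2, "dy": 0, "dz": 0, "fingers": 10}, {"wx": 0, "wy": 0, "wz": 0, "dx": -2, "dy": 0, "dz": 0, "fingers": 10}, {"wx": 0, "wy": 0, "wz": 0, "dx": -2, "dy": 0, "dz": 0, "fingers": 10}, {"wx": 0, "wy": 0, "wz": 0, "dx": -2, "dy": 0, "dz": 0, "fingers": 10}, {"wx": 0, "wy": 0, "wz": 0, "dx": -2, "dy": 0, "dz": 0, "fingers": 10}]'

```text
t: 19.65
tcp_pos: [0.503, 0.0136, 0.0386]
tcp_rot: [[0.0, 1.0, 0.0], [1.0, -0.0, 0.0], [0.0, 0.0, -1.0]]
ft_force: [0.0, 1.6, 0.0]
finger_gap: 0.0084
finger_force: 0.6
```

Request:
move_arm --commands '[{"wx": 0, "wy": 0, "wz": 0, "dx": -1, "dy": 0, "dz": 0, "fingers": 10}, {"wx": 0, "wy": 0, "wz": 0, "dx": -1, "dy": 0, "dz": 0, "fingers": 10}, {"wx": 0, "wy": 0, "wz": 0, "dx": -1, "dy": 0, "dz": 0, "fingers": 10}, {"wx": 0, "wy": 0, "wz": 0, "dx": -1, "dy": 0, "dz": 0, "fingers": 10}, {"wx": 0, "wy": 0, "wz": 0, "dx": -1, "dy": 0, "dz": 0, "fingers": 10}, {"wx": 0, "wy": 0, "wz": 0, "dx": -1, "dy": 0, "dz": 0, "fingers": 10}]'

```text
t: 20.25
tcp_pos: [0.503, 0.0077, 0.0386]
tcp_rot: [[0.0, 1.0, -0.0], [1.0, -0.0, 0.0], [0.0, -0.0, -1.0]]
ft_force: [1.0, 1.2, 0.9]
finger_gap: 0.0087
finger_force: 0.6
```

```bash
python3 tray.py
python3 - <<'E'
from h import *
t=read_camera("top");s=read_camera("scene")
a=cv2.resize(t["img"][195:245,235:315],None,fx=7,fy=7,interpolation=cv2.INTER_CUBIC)
b=cv2.resize(s["img"][170:250,240:320],None,fx=7,fy=7,interpolation=cv2.INTER_CUBIC)[:240]
b=cv2.resize(s["img"][180:215,240:320],None,fx=7,fy=7,interpolation=cv2.INTER_CUBIC)
cv2.imwrite("pics/g5.png",np.vstack([a,b])[:600])
E
```

```text
20.35 [0.50305654 0.00752982 0.03859325] [0.12582862 0.67061879 0.00080342] [[0.0, 1.0, 0.0], [1.0, -0.0, -0.0], [-0.0, 0.0, -1.0]]
tray ((468.1440734863281, -21.476516723632812), (31.57636070251465, 10.486692428588867), 88.65180969238281)
front edge y -0.03738369 x 0.4626183 0.47375703
scene cap [284.9 203.9] 15 [ 0.4792 -0.0245  0.049 ]
```

View pics/g5.png

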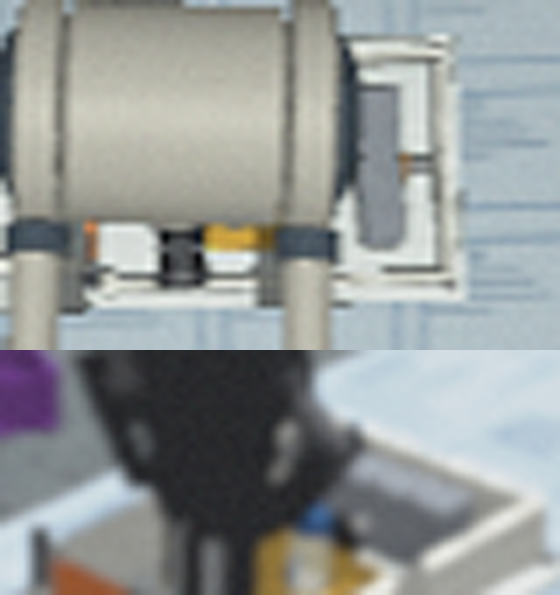

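The top half shows the tray's rear already past the gate with one leaf swinging back, and the stop still ahead. Feeling for the pad now.

Request:
move_arm --commands '[{"wx": 0, "wy": 0, "wz": 0, "dx": -1, "dy": 0, "dz": 0, "fingers": 10}, {"wx": 0, "wy": 0, "wz": 0, "dx": -1, "dy": 0, "dz": 0, "fingers": 10}, {"wx": 0, "wy": 0, "wz": 0, "dx": -1, "dy": 0, "dz": 0, "fingers": 10}, {"wx": 0, "wy": 0, "wz": 0, "dx": -1, "dy": 0, "dz": 0, "fingers": 10}, {"wx": 0, "wy": 0, "wz": 0, "dx": -1, "dy": 0, "dz": 0, "fingers": 10}, {"wx": 0, "wy": 0, "wz": 0, "dx": -1, "dy": 0, "dz": 0, "fingers": 10}]'

```text
t: 21.05
tcp_pos: [0.503, 0.0016, 0.0386]
tcp_rot: [[0.0, 1.0, -0.0], [1.0, -0.0, -0.0], [-0.0, -0.0, -1.0]]
ft_force: [0.3, 0.5, -0.4]
finger_gap: 0.0088
finger_force: 0.3
```

Request:
move_arm --commands '[{"wx": 0, "wy": 0, "wz": 0, "dx": -1, "dy": 0, "dz": 0, "fingers": 10}, {"wx": 0, "wy": 0, "wz": 0, "dx": -1, "dy": 0, "dz": 0, "fingers": 10}, {"wx": 0, "wy": 0, "wz": 0, "dx": 0, "dy": 0, "dz": 0, "fingers": 10}]'

```text
t: 21.35
tcp_pos: [0.503, -0.0005, 0.0386]
tcp_rot: [[0.0, 1.0, -0.0], [1.0, -0.0, -0.0], [-0.0, -0.0, -1.0]]
ft_force: [0.0, -0.5, -0.2]
finger_gap: 0.0086
finger_force: 0.0
```

Request:
move_arm --commands '[{"wx": 0, "wy": 0, "wz": 0, "dx": -1, "dy": 0, "dz": 0, "fingers": 10}, {"wx": 0, "wy": 0, "wz": 0, "dx": -1, "dy": 0, "dz": 0, "fingers": 10}, {"wx": 0, "wy": 0, "wz": 0, "dx": 0, "dy": 0, "dz": 0, "fingers": 10}]'

```text
t: 21.65
tcp_pos: [0.503, -0.0024, 0.0386]
tcp_rot: [[0.0, 1.0, 0.0], [1.0, -0.0, -0.0], [-0.0, 0.0, -1.0]]
ft_force: [-0.3, -0.2, 0.2]
finger_gap: 0.0085
finger_force: 0.0
```

Request:
move_arm --commands '[{"wx": 0, "wy": 0, "wz": 0, "dx": -1, "dy": 0, "dz": 0, "fingers": 10}, {"wx": 0, "wy": 0, "wz": 0, "dx": -1, "dy": 0, "dz": 0, "fingers": 10}, {"wx": 0, "wy": 0, "wz": 0, "dx": 0, "dy": 0, "dz": 0, "fingers": 10}]'

```text
t: 21.95
tcp_pos: [0.503, -0.0044, 0.0386]
tcp_rot: [[0.0, 1.0, -0.0], [1.0, -0.0, -0.0], [-0.0, -0.0, -1.0]]
ft_force: [0.1, -0.9, -0.1]
finger_gap: 0.0088
finger_force: 0.1
```

Request:
move_arm --commands '[{"wx": 0, "wy": 0, "wz": 0, "dx": -1, "dy": 0, "dz": 0, "fingers": 10}, {"wx": 0, "wy": 0, "wz": 0, "dx": -1, "dy": 0, "dz": 0, "fingers": 10}, {"wx": 0, "wy": 0, "wz": 0, "dx": 0, "dy": 0, "dz": 0, "fingers": 10}]'

```text
t: 22.25
tcp_pos: [0.503, -0.0064, 0.0386]
tcp_rot: [[0.0, 1.0, 0.0], [1.0, -0.0, -0.0], [-0.0, 0.0, -1.0]]
ft_force: [0.7, -0.8, -0.2]
finger_gap: 0.0086
finger_force: 0.1
```

Request:
move_arm --commands '[{"wx": 0, "wy": 0, "wz": 0, "dx": -0.7, "dy": 0, "dz": 0, "fingers": 10}, {"wx": 0, "wy": 0, "wz": 0, "dx": -0.8, "dy": 0, "dz": 0, "fingers": 10}, {"wx": 0, "wy": 0, "wz": 0, "dx": 0, "dy": 0, "dz": 0, "fingers": 10}]'

```text
t: 22.55
tcp_pos: [0.503, -0.0079, 0.0386]
tcp_rot: [[0.0, 1.0, 0.0], [1.0, -0.0, -0.0], [-0.0, 0.0, -1.0]]
ft_force: [-0.1, -0.1, -0.7]
finger_gap: 0.0083
finger_force: 0.1
```

Request:
move_arm --commands '[{"wx": 0, "wy": 0, "wz": 0, "dx": -0.7, "dy": 0, "dz": 0, "fingers": 10}, {"wx": 0, "wy": 0, "wz": 0, "dx": -0.8, "dy": 0, "dz": 0, "fingers": 10}, {"wx": 0, "wy": 0, "wz": 0, "dx": 0, "dy": 0, "dz": 0, "fingers": 10}]'

```text
t: 22.85
tcp_pos: [0.5031, -0.0094, 0.0387]
tcp_rot: [[0.0, 1.0, 0.0], [1.0, -0.0, -0.0], [-0.0, 0.0, -1.0]]
ft_force: [-0.3, 0.7, -0.2]
finger_gap: 0.0087
finger_force: 0.1
```

Request:
move_arm --commands '[{"wx": 0, "wy": 0, "wz": 0, "dx": -0.7, "dy": 0, "dz": 0, "fingers": 10}, {"wx": 0, "wy": 0, "wz": 0, "dx": -0.8, "dy": 0, "dz": 0, "fingers": 10}, {"wx": 0, "wy": 0, "wz": 0, "dx": 0, "dy": 0, "dz": 0, "fingers": 10}]'

```text
t: 23.15
tcp_pos: [0.503, -0.0108, 0.0386]
tcp_rot: [[0.0, 1.0, 0.0], [1.0, -0.0, 0.0], [0.0, 0.0, -1.0]]
ft_force: [-0.2, 0.6, 0.6]
finger_gap: 0.0085
finger_force: 0.4
```

Request:
move_arm --commands '[{"wx": 0, "wy": 0, "wz": 0, "dx": -0.7, "dy": 0, "dz": 0, "fingers": 10}, {"wx": 0, "wy": 0, "wz": 0, "dx": -0.8, "dy": 0, "dz": 0, "fingers": 10}, {"wx": 0, "wy": 0, "wz": 0, "dx": 0, "dy": 0, "dz": 0, "fingers": 10}]'

```text
t: 23.45
tcp_pos: [0.503, -0.0116, 0.0386]
tcp_rot: [[-0.0, 1.0, -0.0], [1.0, 0.0, 0.001], [0.001, -0.0, -1.0]]
ft_force: [-0.6, 5.1, 0.7]
finger_gap: 0.0086
finger_force: 2.6
```

Contact with the pad at 5 N. Another 0.6 mm, then hold.

Request:
move_arm --commands '[{"wx": 0, "wy": 0, "wz": 0, "dx": -0.4, "dy": 0, "dz": 0, "fingers": 10}, {"wx": 0, "wy": 0, "wz": 0, "dx": -0.2, "dy": 0, "dz": 0, "fingers": 10}, {"wx": 0, "wy": 0, "wz": 0, "dx": 0, "dy": 0, "dz": 0, "fingers": 10}]'

```text
t: 23.75
tcp_pos: [0.503, -0.0118, 0.0386]
tcp_rot: [[-0.0, 1.0, -0.0], [1.0, 0.0, 0.002], [0.002, -0.0, -1.0]]
ft_force: [0.5, 5.1, 1.3]
finger_gap: 0.0083
finger_force: 3.1
```

Request:
move_arm --commands '[{"wx": 0, "wy": 0, "wz": 0, "dx": -0.5, "dy": 0, "dz": 0, "fingers": 10}, {"wx": 0, "wy": 0, "wz": 0, "dx": -0.3, "dy": 0, "dz": 0, "fingers": 10}, {"wx": 0, "wy": 0, "wz": 0, "dx": 0, "dy": 0, "dz": 0, "fingers": 10}, {"wx": 0, "wy": 0, "wz": 0, "dx": 0, "dy": 0, "dz": 0, "fingers": 10}]'

```text
t: 24.15
tcp_pos: [0.503, -0.0122, 0.0386]
tcp_rot: [[-0.001, 1.0, -0.0], [1.0, 0.001, 0.003], [0.003, -0.0, -1.0]]
ft_force: [0.0, 7.8, 1.5]
finger_gap: 0.0084
finger_force: 3.9
```

Request:
move_arm --commands '[{"wx": 0, "wy": 0, "wz": 0, "dx": -0.2, "dy": 0, "dz": 0, "fingers": 10}, {"wx": 0, "wy": 0, "wz": 0, "dx": 0, "dy": 0, "dz": 0, "fingers": 10}, {"wx": 0, "wy": 0, "wz": 0, "dx": 0, "dy": 0, "dz": 0, "fingers": 10}, {"wx": 0, "wy": 0, "wz": 0, "dx": 0, "dy": 0, "dz": 0, "fingers": 10}, {"wx": 0, "wy": 0, "wz": 0, "dx": 0, "dy": 0, "dz": 0, "fingers": 10}, {"wx": 0, "wy": 0, "wz": 0, "dx": 0, "dy": 0, "dz": 0, "fingers": 10}, {"wx": 0, "wy": 0, "wz": 0, "dx": 0, "dy": 0, "dz": 0, "fingers": 10}, {"wx": 0, "wy": 0, "wz": 0, "dx": 0, "dy": 0, "dz": 0, "fingers": 10}]'

```text
t: 24.95
tcp_pos: [0.503, -0.0123, 0.0386]
tcp_rot: [[-0.001, 1.0, 0.0], [1.0, 0.001, 0.003], [0.003, 0.0, -1.0]]
ft_force: [-0.1, 7.8, 0.9]
finger_gap: 0.0081
finger_force: 4.2
```

Request:
move_arm --commands '[{"wx": 0, "wy": 0, "wz": 0, "dx": 0.3, "dy": 0, "dz": 0, "fingers": 10}, {"wx": 0, "wy": 0, "wz": 0, "dx": 0.3, "dy": 0, "dz": 0, "fingers": 10}, {"wx": 0, "wy": 0, "wz": 0, "dx": 0.3, "dy": 0, "dz": 0, "fingers": 10}, {"wx": 0, "wy": 0, "wz": 0, "dx": 0.3, "dy": 0, "dz": 0, "fingers": 10}, {"wx": 0, "wy": 0, "wz": 0, "dx": 0.3, "dy": 0, "dz": 0, "fingers": 10}, {"wx": 0, "wy": 0, "wz": 0, "dx": 0.3, "dy": 0, "dz": 0, "fingers": 10}, {"wx": 0, "wy": 0, "wz": 0, "dx": 0.3, "dy": 0, "dz": 0, "fingers": 10}, {"wx": 0, "wy": 0, "wz": 0, "dx": 0.3, "dy": 0, "dz": 0, "fingers": 10}, {"wx": 0, "wy": 0, "wz": 0, "dx": 0.3, "dy": 0, "dz": 0, "fingers": 10}, {"wx": 0, "wy": 0, "wz": 0, "dx": 0.3, "dy": 0, "dz": 0, "fingers": 10}, {"wx": 0, "wy": 0, "wz": 0, "dx": 0.3, "dy": 0, "dz": 0, "fingers": 10}, {"wx": 0, "wy": 0, "wz": 0, "dx": 0.3, "dy": 0, "dz": 0, "fingers": 10}, {"wx": 0, "wy": 0, "wz": 0, "dx": 0.5, "dy": 0, "dz": 0, "fingers": 10}, {"wx": 0, "wy": 0, "wz": 0, "dx": 0.5, "dy": 0, "dz": 0, "fingers": 10}, {"wx": 0, "wy": 0, "wz": 0, "dx": 0.5, "dy": 0, "dz": 0, "fingers": 10}, {"wx": 0, "wy": 0, "wz": 0, "dx": 0.5, "dy": 0, "dz": 0, "fingers": 10}, {"wx": 0, "wy": 0, "wz": 0, "dx": 0.5, "dy": 0, "dz": 0, "fingers": 10}, {"wx": 0, "wy": 0, "wz": 0, "dx": 0, "dy": 0, "dz": 0, "fingers": 10}]'

```text
t: 26.75
tcp_pos: [0.503, -0.0077, 0.0386]
tcp_rot: [[-0.0, 1.0, -0.0], [1.0, 0.0, -0.0], [-0.0, -0.0, -1.0]]
ft_force: [-0.1, 0.5, 0.7]
finger_gap: 0.0088
finger_force: 0.0
```

Request:
move_arm --commands '[{"wx": 0, "wy": 0, "wz": 0, "dx": 0, "dy": 0, "dz": -5, "fingers": 10}, {"wx": 0, "wy": 0, "wz": 0, "dx": 0, "dy": 0, "dz": -8, "fingers": 10}, {"wx": 0, "wy": 0, "wz": 0, "dx": 0, "dy": 0, "dz": -8, "fingers": 10}]'

```text
t: 27.05
tcp_pos: [0.5031, -0.0078, 0.0605]
tcp_rot: [[0.0, 1.0, 0.0], [1.0, -0.0, -0.0], [-0.0, 0.0, -1.0]]
ft_force: [-0.1, -0.4, 0.2]
finger_gap: 0.0085
finger_force: 0.0
```

Free and clear. Lifting out and moving aside so the cameras can see.

Request:
move_arm --commands '[{"wx": 0, "wy": 0, "wz": 0, "dx": 0, "dy": 0, "dz": -15, "fingers": 10}, {"wx": 0, "wy": 0, "wz": 0, "dx": 0, "dy": 0, "dz": -25, "fingers": 10}, {"wx": 0, "wy": 0, "wz": 0, "dx": 0, "dy": 0, "dz": -40, "fingers": 10}, {"wx": 0, "wy": 0, "wz": 0, "dx": 0, "dy": 0, "dz": -40, "fingers": 10}, {"wx": 0, "wy": 0, "wz": 0, "dx": 0, "dy": 0, "dz": -20, "fingers": 10}, {"wx": 0, "wy": 0, "wz": 0, "dx": 40, "dy": 0, "dz": 0, "fingers": 10}, {"wx": 0, "wy": 0, "wz": 0, "dx": 40, "dy": 0, "dz": 0, "fingers": 10}, {"wx": 0, "wy": 0, "wz": 0, "dx": 40, "dy": 0, "dz": 0, "fingers": 10}, {"wx": 0, "wy": 0, "wz": 0, "dx": 40, "dy": 0, "dz": 0, "fingers": 10}, {"wx": 0, "wy": 0, "wz": 0, "dx": 40, "dy": 0, "dz": 0, "fingers": 10}, {"wx": 0, "wy": 0, "wz": 0, "dx": 40, "dy": 0, "dz": 0, "fingers": 10}, {"wx": 0, "wy": 0, "wz": 0, "dx": 40, "dy": 0, "dz": 0, "fingers": 10}, {"wx": 0, "wy": 0, "wz": 0, "dx": 0, "dy": 0, "dz": 0, "fingers": 10}, {"wx": 0, "wy": 0, "wz": 0, "dx": 0, "dy": 0, "dz": 0, "fingers": 10}]'

```text
t: 28.45
tcp_pos: [0.5028, 0.2729, 0.2005]
tcp_rot: [[-0.002, 1.0, 0.001], [1.0, 0.002, -0.0], [-0.0, 0.001, -1.0]]
ft_force: [-0.1, -0.9, 0.4]
finger_gap: 0.0083
finger_force: 0.0
```

```bash
python3 tray.py
python3 - <<'E'
from h import *
t=read_camera("top");s=read_camera("scene")
a=cv2.resize(t["img"][195:245,225:315],None,fx=6,fy=6,interpolation=cv2.INTER_CUBIC)
b=cv2.resize(s["img"][183:233,240:330],None,fx=6,fy=6,interpolation=cv2.INTER_CUBIC)
cv2.imwrite("pics/g6.png",np.vstack([a,b]))
E
```

```text
28.55 [0.50322142 0.27150554 0.20036613] [ 0.26522351 -0.51112045  0.10497963] [[0.001, 1.0, 0.001], [1.0, -0.001, -0.0], [-0.0, 0.001, -1.0]]
tray ((501.0057373046875, -45.21455001831055), (42.15654373168945, 77.44642639160156), 88.41952514648438)
front edge y -0.06628358 x 0.4623728 0.5401022
scene cap [288.3 201.3] 15 [ 0.4823 -0.0429  0.049 ]
```

View pics/g6.png

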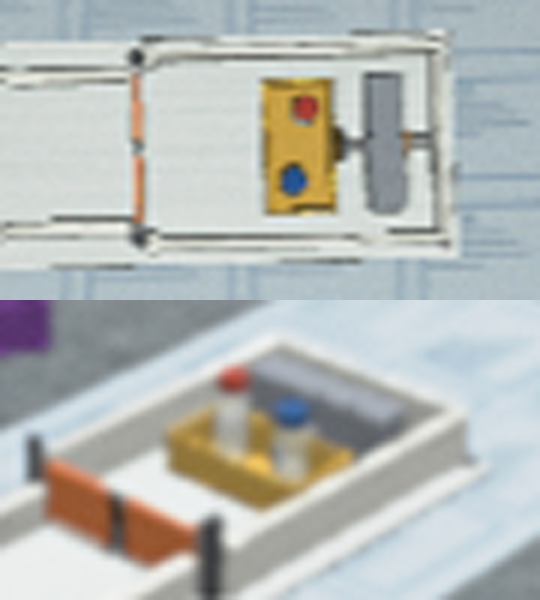

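Both leaves are shut (top half, (138,145)). The tray sits square against the pad at (335,145), and both vials are upright. Handing in.

```bash
python3 -c "
from cell import ticket
print(ticket.close_job())"
```

```text
the job is handed in; nothing more can be done
None
```

I handed the job in at about 29 s. The last pictures show both vials upright in the tray, the tray touching the stop after about 8 N was held for 0.8 s, and both gate leaves shut; the hand-in returned no verdict.

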